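# Unlock the bench shaker: draw the red lock pin and park it in the side fork

## Task

The shaker has to be unlocked before it is run: draw the red-handled lock pin straight up out of its bore in the platform and park it in the open notch of the yellow fork on the shaker's side, well inside the notch, hanging upright with its collar flat on the fork. Leave the blue-handled pin seated in its bore, and let go.

Things in the scene. Friction and masses are not known exactly. Their poses are not given: they have to be found in the camera images.
- red_pin: Loose upright lock pin to move, 0.1 kg: red round handle 22 mm in diameter, on a steel collar 44 mm in diameter and 4 mm thick; steel shank 12 mm in diameter below. Origin on the axis at the collar's underside, z up: handle from z = +4 to +48 mm, shank tip at -50. Stands with 2 mm play in one of two bores (which varies); lifts out freely and is clear when raised 50 mm.
- blue_pin: The same pin with a blue handle, same size and origin, standing in the other bore 100 mm away. It must stay there.
- shaker: Fixed shaker: white box, aluminium platform 200 x 200 mm, top 75 mm above the bench. Origin at the centre of its underside; x to its back, y to its left, z up. Bores at x = -60, y = +50 and -50 mm. A loose white well plate, its top 16 mm above the platform, lies on the black mat at the back (x > +10 mm). The yellow fork is on the left (+y) side, its top level with the platform.
- notch (a point): Middle of the fork's notch, at the fork's top face; axes as the shaker's (shaker x = -30, y = +147, z = +75 mm). The notch is 26 mm wide in x, from 20 mm on the -y side (closed end) to 28 mm on the +y side (open end), open above and below, with free space down to the bench. Prongs 24 mm wide, 7 mm thick. Parked, the collar's underside lies on the prongs at this height.
Things that resemble listed ones, but are neither listed nor needed, are in the scene too. What is shaped like the red_pin but purple is not meant.

How it is judged:
By the outcome, as a careful person would: the job done as asked, in the order asked, and still so for the second after the job is handed in, with the robot touching nothing.
It also fails if it takes over 38 s, if anything falls off the work surface, if the arm or the gripper's body presses on something with over 40 N, if the wrist force passes 120 N, or if a joint passes its speed limit or range.

## Robot

A 6-joint arm with a two-finger parallel gripper is mounted at the origin on a cart in front of the work surface, level with it; the furniture and walls round the work are solid. World frame = base frame: x ahead of the robot, y to its left, z up, the work surface at z = 0. Lengths are in mm, angles in rad, forces in N, time in s.
With the tool pointing down it reaches from about 300 to 850 mm from the base axis. Payload 5.4 kg.
Tool frame: the origin (TCP) lies at the very end of the fingers, on their centre line; the grasp point (between the pads) lies tcp_to_grasp behind it (tcp_to_grasp is the distance from the TCP to the grasp point, in mm); z points along the fingers, y is the line along which they close (so a half turn about z gives the same grasp; the last joint's range is limited). The gripper opens to 85 mm and grips with 20 to 120 N. Pads are 22 mm wide; open, the fingers measure 114 mm over their backs; the gripper's body (76 mm by 85 mm) begins 54 mm behind the grasp point. The pads swing forward as they close: fully open they stand 13 mm farther back than shut.
Start: joints at [1.046, 0.158, 1.597, -0, 1.386, -0.21], TCP at [178.045, 546.723, 231.299] pointing down, gripper open.
Joint ranges: [-2.91, 2.91], [-0.94, 2.29], [0.18, 2.7], [-1.29, 4.43], [0.17, 2.64], [-3, 3]. Speed limits (rad/s): [2.57, 2.57, 3.14, 3.14, 3.14, 3.14].

## Interface

Orientations are given as [roll, pitch, yaw] about the fixed x, y, z axes, in that order (R = Rz(yaw) Ry(pitch) Rx(roll)).
In Python, from rig import read_state, capture, camera_params, close_job, spot_in, masks_of, landmark_of, tcp_to_grasp gives the robot as it stands.
- The arm moves only by the tool step_arm, never from a script. Its argument "motion" is a list of rows, each a list of 5 numbers: the shift along the tool's x, y, z in cm, then the turn about the tool's z in rad, then the opening, from 0 (shut) to 1 (fully open). In form: [[dx, dy, dz, spin, hand], ...]. A call has 1 to 12 rows; each row is the pose to reach, as a shift and turn from the pose commanded when the call began, along the tool's axes at that moment; what a row does not reach only later rows make up. A row lasts 1/12 s, in which the tool goes at most 41.7 mm and 7.16 degrees, less where a joint would pass 70% of its speed; a pose out of reach is approached as far as the arm can. A call with a gripper value outside its range is refused whole. The fingers move at their own pace and stop on an object; "newtons" is the grip in N (left out, the last holds). Time passes only in rows, so rows that repeat a pose let the fingers close. It gives the time, the measured TCP pose, the force, the opening and the grip force at its end, in the units of the state.
- read_state(): the state, without advancing time (a new reading comes with each control period).
- capture(name): name is "scene" or "top" or "wrist"; returns the picture (420x560x3 uint8, red, green, blue); there is no depth.
- camera_params(name): a dict with "camera_matrix" (3x3 intrinsics, pixels), "extrinsics" (4x4, takes a point from camera to world coordinates). Camera axes: x right, y down, z forward; pixel columns grow to the right and rows downward; lengths in mm; the calibration is good to about 2 mm. A picture is of the moment at which its call begins: read the wrist's pose just before it. camera_params takes no time and is no camera call; for the wrist camera it gives the pose at the moment of the call.
- close_job(): hands the job in; it is judged then, once.
Trained networks look in the newest picture that a camera, given by its name, has taken for a name from the list of things; names that differ only in an ending like _2 or _b are one class to them, and where a whole thing is asked for, a point or a joint stands for the part that bears it (a point fixed in the world has none). Each returns a list of dicts, best first, with "conf" (0 to 1); they miss things now and then, are a little off and sometimes report something else, mostly with a low value. They report only what shows in the picture. A call takes as long as a camera call. They do not tell look-alikes from the thing itself.
- spot_in(thing, camera): "location" ([x, y, z] in mm, in world coordinates, good to about 4 mm: the middle of the surface that is visible of it).
- masks_of(thing, camera): "region" (420x560 bool, what is visible of it).
- landmark_of(thing, camera): "location" ([x, y, z] in mm, in world coordinates, good to about 4 mm: a listed point, or the origin of a listed thing).
The state is a dict: "clock": time; "joint_pos": joint angles; "joint_vel": joint speeds; "joint_efforts": joint torques, N m; "eef_pos": TCP position; "tool_rot": TCP orientation; "wrist_force": force on the tool from outside, world axes, zero at the start; "torque": the same for the moment, N m; "width": finger opening in mm; "grasp_force": force on a finger pad.
Only numpy, scipy, OpenCV 4.12 (cv2) and the standard library are available. Lean on these libraries where they do the work, as an engineer would, in place of code of your own. Each camera call takes 0.05 s, during which the arm holds its last target. There are 200 camera calls.

## Working session

There is one attempt and no reset: what is moved stays moved. The work goes in short steps, Python scripts to look and compute and a tool call to move; the robot and the scene stay as the last step left them, time stands still between calls to the robot, and variables do not carry over. Pictures are saved under pics/ and viewed, at most 10 in all, crops included, and the job is handed in when it is done.

Besides the shell and the picture viewer there is one more tool, called after "Request:" in YAML: its name, and indented under it one key for each argument. step_arm: Moves the arm, as the interface text tells. Its arguments: {"type":"object","properties":{"motion":{"type":"array","items":{"type":"array","items":{"type":"number"}}},"newtons":{"type":"number"}},"required":["motion"]}

```bash
mkdir -p pics; python3 - <<'E'
from rig import *
import cv2,numpy as np
print(tcp_to_grasp if not callable(tcp_to_grasp) else tcp_to_grasp())
s=read_state();print(s['eef_pos'],s['tool_rot'],s['width'],s['clock'])
ims=[]
for c in("scene","top"):
    im=capture(c);cv2.imwrite(f'pics/{c}0.png',im[:,:,::-1]);
    for t in("red_pin","blue_pin","shaker","notch"):
        print(c,t,[(np.round(d['location']),round(d['conf'],2)) for d in landmark_of(t,c)][:4])
    K=camera_params(c);print(K['camera_matrix'],K['extrinsics'].__repr__())
E
```

```text
18.700000000000003
[177.73526739 546.19553535 230.28515494] [-3.13970851e+00 -4.12375814e-04  2.82677306e+00] 85.46446335446261 0.0
scene red_pin [(array([400., 262.,  52.]), 0.65)]
scene blue_pin [(array([506., 101.,  76.]), 0.77)]
scene shaker [(array([584.,  80.,  -1.]), 0.84)]
scene notch [(array([496., 206.,  77.]), 0.59)]
[[539.66619193   0.         281.89217375]
 [  0.         539.66619193 199.88615559]
 [  0.           0.           1.        ]] array([[ 9.09998277e-01, -2.84069954e-01,  3.02005625e-01,
         2.11272951e+02],
       [-4.14492450e-01, -6.05809105e-01,  6.79110696e-01,
        -4.64825390e+02],
       [-9.95718650e-03, -7.43168614e-01, -6.69030093e-01,
         6.92556972e+02],
       [ 0.00000000e+00,  0.00000000e+00,  0.00000000e+00,
         1.00000000e+00]])
top red_pin [(array([398., 268.,  46.]), 0.82), (array([548.,  10.,  78.]), 0.61)]
top blue_pin [(array([511., 103.,  77.]), 0.57)]
top shaker [(array([587.,  82.,   1.]), 0.59)]
top notch [(array([497., 207.,  74.]), 0.86)]
[[502.7281913    0.         266.64772394]
 [  0.         502.7281913  212.39792796]
 [  0.           0.           1.        ]] array([[-6.90791314e-03, -9.87680344e-01,  1.56332397e-01,
         3.60048374e+02],
       [-9.99973582e-01,  6.46935148e-03, -3.31396026e-03,
         1.35021069e+02],
       [ 2.26176419e-03, -1.56351160e-01, -9.87698942e-01,
         9.07951856e+02],
       [ 0.00000000e+00,  0.00000000e+00,  0.00000000e+00,
         1.00000000e+00]])
```

View pics/scene0.png

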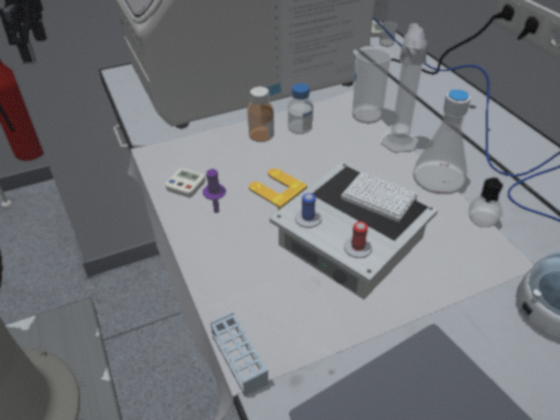

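View pics/top0.png

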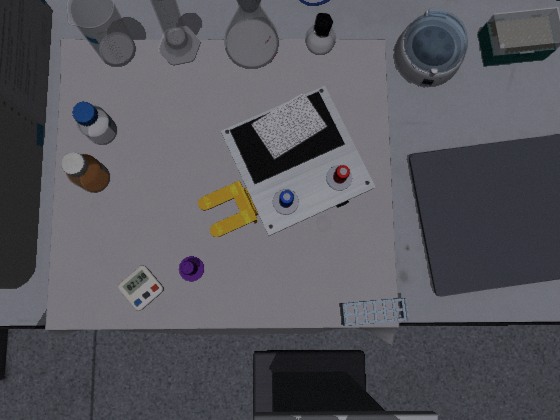

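Candidates shaped like the pin: red, scene (359,238) / top (342,174), in a platform bore; blue, (308,208) / (287,198), in the other bore; purple, (213,185) / (191,268), on the bench, the decoy. Red in the bore on the side away from the fork fits. The networks' best "red_pin" is the purple decoy. I'll confirm this in a crop and refine the positions.

```bash
cat > h.py <<'E'
from rig import *
import cv2,numpy as np
from scipy.optimize import least_squares
def proj(c,P):
    p=camera_params(c);T=np.linalg.inv(p['extrinsics']);q=(T[:3,:3]@np.asarray(P,float).T).T+T[:3,3];q=q@p['camera_matrix'].T
    return q[:,:2]/q[:,2:]
a=np.linspace(0,2*np.pi,40)
def handle(x,y,z0):  # hull centroid of handle, z0 = collar underside
    return np.array([[x+11*np.cos(t),y+11*np.sin(t),z0+h] for t in a for h in(4,48)])
def cen(c,P):
    m=cv2.moments(cv2.convexHull(proj(c,P).astype(np.float32)));return np.array([m['m10'],m['m01']])/m['m00']
def blob(im,col,near,r=35):
    hsv=cv2.cvtColor(im,cv2.COLOR_RGB2HSV);H,S,V=[hsv[...,i].astype(int) for i in range(3)]
    m=(S>120)&(V>50)&({'red':(H<8)|(H>172),'blue':(H>105)&(H<130),'yellow':(H>15)&(H<32)}[col])
    k=np.zeros_like(m);k[near[1]-r:near[1]+r,near[0]-r:near[0]+r]=1;m&=k
    v,u=np.nonzero(m);return np.array([u.mean(),v.mean()]),m.sum()
E
python3 - <<'E'
from h import *
I={c:cv2.imread(f'pics/{c}0.png')[:,:,::-1].copy() for c in('scene','top')}
near={'red':{'scene':(359,238),'top':(342,174)},'blue':{'scene':(308,208),'top':(287,198)}}
R={}
for col in near:
    o={c:blob(I[c],col,near[col][c],22) for c in I}
    f=lambda p:np.concatenate([cen(c,handle(*p,75))-o[c][0] for c in I])
    s=least_squares(f,[530,50]);R[col]=s.x;print(col,o,s.x.round(1),s.fun.round(1))
d=R['blue']-R['red'];print('dist',np.linalg.norm(d));y=d/np.linalg.norm(d);x=np.array([y[1],-y[0]])
m=(R['red']+R['blue'])/2;n=m+30*x+147*y;print('x,y axes',x,y,'notch',n)
im=I['scene'].copy();N=np.array([*n,75]);X=np.array([*x,0]);Y=np.array([*y,0])
for q in proj('scene',[N+sx*13*X+sy*Y for sx in(-1,1) for sy in(-20,28)]): cv2.circle(im,tuple(np.int32(q.round())),1,(255,0,255),-1)
crop=im[150:270,240:400];cv2.imwrite('pics/c1.png',cv2.resize(crop,None,fx=5,fy=5,interpolation=cv2.INTER_CUBIC)[:,:,::-1])
s=read_state();T=cv2.Rodrigues(np.zeros(3))[0]
yw=s['tool_rot'][2];tx=np.array([np.cos(yw),np.sin(yw)]);ty=np.array([np.sin(yw),-np.cos(yw)])
D=R['red']-s['eef_pos'][:2];print('to red (tool x,y)',D@tx,D@ty);D=n-R['red'];print('red->notch',D@tx,D@ty)
E
```

```text
red {'scene': (array([359.23478261, 233.86956522]), np.int64(115)), 'top': (array([342.7032967 , 171.34065934]), np.int64(91))} [551.6  -8.2] [ 7.  10.1  9.3  2. ]
blue {'scene': (array([308.5, 199.5]), np.int64(46)), 'top': (array([286.37894737, 196.76842105]), np.int64(95))} [514.  105.5] [ 1.2  5.2 -3.4 -0.6]
dist 119.77678775878732
x,y axes [0.94960783 0.31344055] [-0.31344055  0.94960783] notch [515.20001157 197.63208413]
to red (tool x,y) -526.9941642152003 -412.0150942383023
red->notch 98.3152669461057 184.4909640261851
```

View pics/c1.png

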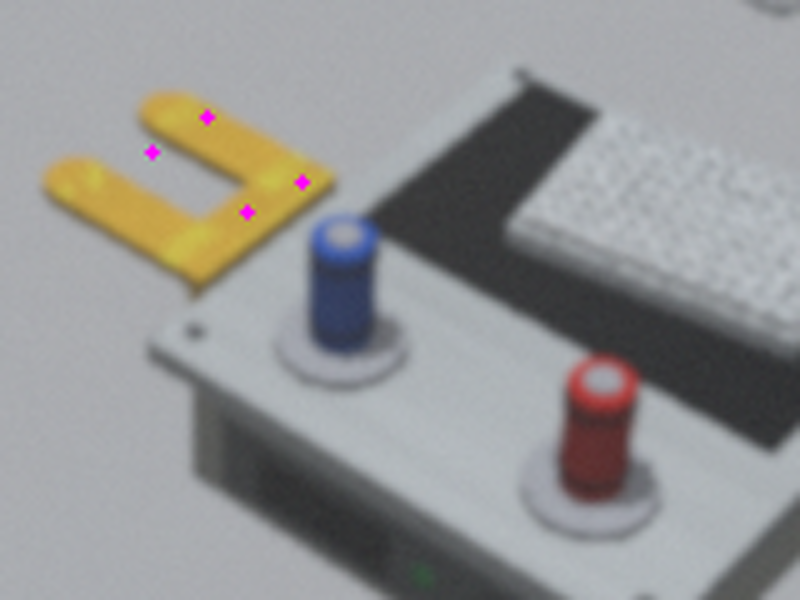

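The crop confirms the red handle at scene (360,235), seated in the platform. My fit had stalled (float32 rounding broke its numerical derivative), so I'll redo it.

```bash
cat > fit.py <<'E'
from h import *
I={c:cv2.imread(f'pics/{c}0.png')[:,:,::-1].copy() for c in('scene','top')}
def hullmask(im,col,near,r=22):
    d=im.astype(int);m=((d[...,0]-d[...,1]>35) if col=='red' else (d[...,2]-d[...,0]>35))
    k=np.zeros_like(m);k[near[1]-r:near[1]+r,near[0]-r:near[0]+r]=1
    n,L,st,_=cv2.connectedComponentsWithStats((m&(k>0)).astype(np.uint8));i=1+st[1:,4].argmax()
    v,u=np.nonzero(L==i);M=cv2.moments(cv2.convexHull(np.c_[u,v].astype(np.int32)));return np.array([M['m10'],M['m01']])/M['m00']
near={'red':{'scene':(359,238),'top':(342,174)},'blue':{'scene':(308,208),'top':(287,198)}}
O={k:{c:hullmask(I[c],k,near[k][c]) for c in I} for k in near}
loc=lambda p,x,y:p[:2]+np.array([[np.cos(p[2]),-np.sin(p[2])],[np.sin(p[2]),np.cos(p[2])]])@[x,y]
f=lambda p:np.concatenate([cen(c,handle(*loc(p,-60,s),75))-O[k][c] for k,s in(('red',-50),('blue',50)) for c in I])
s=least_squares(f,[585,81,.4],diff_step=1e-3);p=s.x;print(p.round(3),s.fun.round(1))
r,n=loc(p,-60,-50),loc(p,-30,147);print('red',r,'notch',n)
im=I['scene'].copy();it=I['top'].copy()
Q=[[*loc(p,-30+a,147+b),75] for a in(-13,13) for b in(-20,28)]+[[*loc(p,a,b),75] for a in(-100,100) for b in(-100,100)]
for c,i in(('scene',im),('top',it)):
    for q in proj(c,Q): cv2.circle(i,tuple(np.int32(q.round())),1,(255,0,255),-1)
z=np.hstack([cv2.resize(im[140:300,240:440],None,fx=2,fy=2),cv2.resize(it[80:240,190:390],None,fx=2,fy=2)])
cv2.imwrite('pics/c2.png',z[:,:,::-1])
s=read_state();yw=s['tool_rot'][2];tx=np.array([np.cos(yw),np.sin(yw)]);ty=np.array([np.sin(yw),-np.cos(yw)])
for nm,D in(('tcp->red',r-s['eef_pos'][:2]),('red->notch',n-r)):print(nm,D@tx,D@ty)
E
python3 fit.py
```

```text
[5.90175e+02 8.58480e+01 4.29000e-01] [ 0.8  5.9 -5.3 -0.7  1.5  6.5 -3.9 -0.8]
red [556.4315405   15.41116342] notch [501.70978156 207.02152091]
tcp->red -524.3059222665845 -388.02327355337934
red->notch 111.36157735174022 165.25011071019702
```

View pics/c2.png

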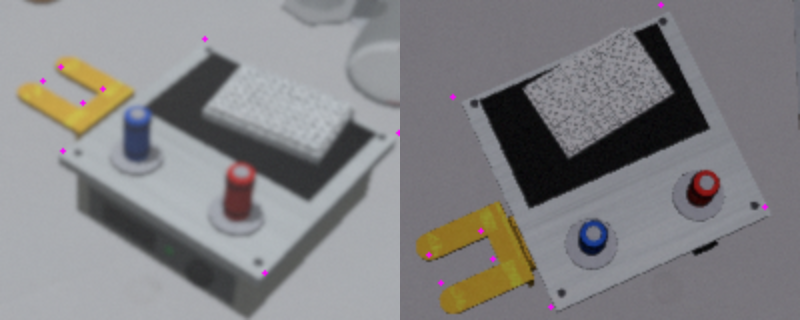

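My mask missed the dark lower handle, so it was biased. I'll fit on the grey cap centres and the four platform screw dots read from the pictures instead.

```bash
cat > fit2.py <<'E'
from h import *
loc=lambda p,x,y:p[:2]+np.array([[np.cos(p[2]),-np.sin(p[2])],[np.sin(p[2]),np.cos(p[2])]])@[x,y]
sc=lambda u,v:(240+u/2,140+v/2); tp=lambda u,v:(190+(u-400)/2,80+v/2)
# order: red cap, blue cap, dots (-,+),(-,-),(+,-),(+,+)
O={'scene':[(360.6,226),(308.8,197),sc(78,153),sc(259,262),sc(382,137),sc(208,50)],
   'top':[tp(707,183),tp(593,233),tp(561,293),tp(755,205),tp(662,21),tp(475,103)]}
def P(p):
    d=p[3];return [[*loc(p,-60,-50),123],[*loc(p,-60,50),123]]+[[*loc(p,a*d,b*d),75] for a,b in((-1,1),(-1,-1),(1,-1),(1,1))]
f=lambda p:np.concatenate([(proj(c,P(p))-O[c]).ravel() for c in O])
s=least_squares(f,[585,81,.4,90]);p=s.x;print(p.round(3),s.fun.reshape(2,6,2).round(1).tolist())
for c in O: q=least_squares(lambda p:(proj(c,P(p))-O[c]).ravel(),[585,81,.4,90]);print(c,q.x.round(2),np.abs(q.fun).max())
r,n=loc(p,-60,-50),loc(p,-30,147);print('red',r,'notch',n)
s=read_state();yw=s['tool_rot'][2];tx=np.array([np.cos(yw),np.sin(yw)]);ty=np.array([np.sin(yw),-np.cos(yw)])
for nm,D in(('tcp->red',r-s['eef_pos'][:2]),('tcp->notch',n-s['eef_pos'][:2]),('red->notch',n-r)):print(nm,D@tx,D@ty)
E
python3 fit2.py
```

```text
[5.8648e+02 8.0401e+01 4.2100e-01 8.9962e+01] [[[0.9, -0.3], [0.8, -0.3], [-0.4, 0.5], [-0.4, 0.8], [-0.4, 0.8], [-0.3, 0.7]], [[-0.9, -1.4], [-0.6, -1.0], [0.1, 0.2], [-0.3, 0.5], [0.5, 0.7], [-0.4, 0.8]]]
scene [5.8682e+02 8.1180e+01 4.2000e-01 8.9990e+01] 0.8093924740190346
top [5.8638e+02 7.9950e+01 4.2000e-01 9.0040e+01] 1.3456187941866062
red [552.1443215  10.2505217] notch [499.03961139 202.31532785]
tcp->red -521.8273050246625 -394.25776841867145
tcp->notch -411.86259523382216 -228.07484931861387
red->notch 109.96470979084026 166.18291910005755
```

Request:
step_arm:
  motion:
    - [-2, -1.5, 0, 0, 1]
    - [-5, -3.8, 0, 0, 1]
    - [-8, -6, 0, 0, 1]
    - [-11, -8.3, 0, 0, 1]
    - [-14, -10.6, 0, 0, 1]
    - [-17, -12.8, 0, 0, 1]
    - [-20, -15.1, 0, 0, 1]
    - [-23, -17.4, 0, 0, 1]
    - [-26, -19.6, 0, 0, 1]
    - [-29, -21.9, 0, 0, 1]
    - [-32, -24.2, 0, 0, 1]
    - [-35, -26.4, 0, 0, 1]
  newtons: 40

```text
clock: 1.5
eef_pos: [429.9, 185.6, 231.6]
tool_rot: [3.141, 0.001, 2.827]
wrist_force: [0.6, 1.2, -0.1]
width: 85.3
grasp_force: 0.0
```

Request:
step_arm:
  motion:
    - [-3, -2.3, 0, 0, 1]
    - [-6, -4.5, 0, 0, 1]
    - [-9, -6.8, 0, 0, 1]
    - [-12, -9.1, 0, 0, 1]
    - [-14.5, -11, 0, 0, 1]
    - [-16.5, -12.5, 0, 0, 1]
    - [-17.2, -13, 0, 0, 1]
    - [-17.2, -13, 0, 0, 1]
    - [-17.2, -13, 0, 0, 1]
    - [-17.2, -13, 0, 0, 1]

```text
clock: 2.33
eef_pos: [551.7, 11.8, 231.2]
tool_rot: [3.141, -0.001, 2.828]
wrist_force: [-0.1, 0.1, -0.2]
width: 85.4
grasp_force: 0.0
```

```bash
python3 fit2.py | tail -3; python3 - <<'E'
from h import *
s=read_state();print(s['clock'],s['eef_pos'],s['tool_rot'],s['joint_pos'])
im=capture('wrist').copy()
P=[[552.1,10.3,123],[552.1,10.3,79]];q=proj('wrist',P);print(q)
for u in q: cv2.circle(im,tuple(np.int32(u)),2,(0,255,0),-1)
cv2.imwrite('pics/w1.png',im[:,:,::-1])
E
```

```text
tcp->red -0.8813099535808553 -1.294886357206667
tcp->notch 108.87305166211911 165.02703073831674
red->notch 109.75436161569995 166.32191709552342
2.3333 [551.70536086  11.75410125 231.23803804] [ 3.14123742e+00 -7.40300014e-04  2.82804984e+00] [-1.97970456e-01  9.91590167e-02  1.66221844e+00  4.46255492e-04
  1.38090962e+00 -1.45530822e+00]
[[276.55734244 211.28417943]
 [276.82640772 199.45002885]]
```

View pics/w1.png

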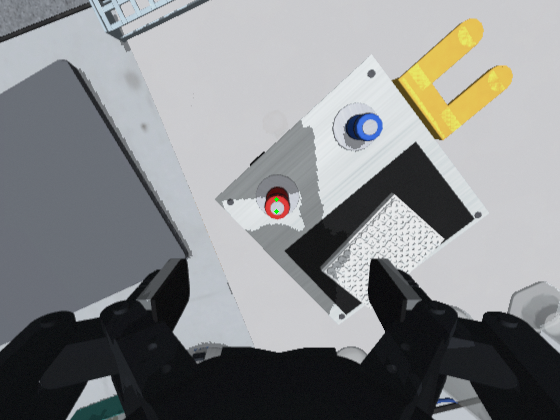

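The wrist view shows the red cap at (277,208), blue at (369,127) and the fork at upper right. My prediction for red was (277,211), about 2 mm off along the pads, which is harmless. I'll descend and grip.

Request:
step_arm:
  motion:
    - [0, -0.13, 1, 0, 1]
    - [0, -0.13, 3, 0, 1]
    - [0, -0.13, 5, 0, 1]
    - [0, -0.13, 7, 0, 1]
    - [0, -0.13, 9, 0, 1]
    - [0, -0.13, 11, 0, 1]
    - [0, -0.13, 12.5, 0, 1]
    - [0, -0.13, 13.5, 0, 1]
    - [0, -0.13, 14.2, 0, 1]
    - [0, -0.13, 14.4, 0, 1]
    - [0, -0.13, 14.4, 0, 1]
    - [0, -0.13, 14.4, 0, 1]

```text
clock: 3.38
eef_pos: [552.7, 9.2, 88.2]
tool_rot: [3.141, 0.002, 2.827]
wrist_force: [0.7, -0.0, 0.4]
width: 85.7
grasp_force: 0.0
```

Request:
step_arm:
  motion:
    - [0, 0, 0, 0, 0.6]
    - [0, 0, 0, 0, 0.4]
    - [0, 0, 0, 0, 0.3]
    - [0, 0, 0, 0, 0.2]
    - [0, 0, 0, 0, 0.1]
    - [0, 0, 0, 0, 0]
    - [0, 0, 0, 0, 0]
    - [0, 0, 0, 0, 0]
    - [0, 0, 0, 0, 0]
    - [0, 0, 0, 0, 0]
    - [0, 0, 0, 0, 0]
    - [0, 0, 0, 0, 0]
  newtons: 30

```text
clock: 4.38
eef_pos: [552.2, 9.2, 87.5]
tool_rot: [-3.142, 0.0, 2.827]
wrist_force: [-0.5, 0.8, 2.9]
width: 20.7
grasp_force: 29.4
```

Request:
step_arm:
  motion:
    - [0, 0, -0.2, 0, 0]
    - [0, 0, -0.6, 0, 0]
    - [0, 0, -1.2, 0, 0]
    - [0, 0, -1.9, 0, 0]
    - [0, 0, -2.7, 0, 0]
    - [0, 0, -3.5, 0, 0]
    - [0, 0, -4.3, 0, 0]
    - [0, 0, -5.1, 0, 0]
    - [0, 0, -6, 0, 0]
    - [0, 0, -6.8, 0, 0]
    - [0, 0, -7.4, 0, 0]
    - [0, 0, -8, 0, 0]

```text
clock: 5.38
eef_pos: [552.1, 9.2, 168.1]
tool_rot: [3.142, 0.0, 2.827]
wrist_force: [-0.3, 0.3, -0.1]
width: 21.0
grasp_force: 29.4
```

Request:
step_arm:
  motion:
    - [0, 0, -0.7, 0, 0]
    - [0, 0, -1.5, 0, 0]
    - [0, 0, -2.3, 0, 0]
    - [0, 0, -3.1, 0, 0]
    - [0, 0, -3.7, 0, 0]
    - [0, 0, -4, 0, 0]
    - [0, 0, -4, 0, 0]
    - [0, 0, -4, 0, 0]

```text
clock: 6.05
eef_pos: [551.9, 9.2, 207.2]
tool_rot: [-3.142, -0.0, 2.827]
wrist_force: [0.1, -0.0, -2.1]
width: 21.1
grasp_force: 29.4
```

```bash
python3 - <<'E'
from h import *
s=read_state();print(s['clock'],s['eef_pos'],s['tool_rot'],s['width'],s['wrist_force'])
a=capture('scene');b=capture('wrist')
z=np.hstack([cv2.resize(a[110:290,220:440],(400,327)),cv2.resize(b,(400,327),interpolation=cv2.INTER_AREA)])
cv2.imwrite('pics/l1.png',z[:,:,::-1])
E
python3 fit2.py|tail -3
```

```text
6.05 [551.93362611   9.23815634 207.2224128 ] [-3.14157792e+00 -1.26604516e-04  2.82679600e+00] 21.086844335871042 [ 0.05823431 -0.04723393 -2.07576797]
tcp->red -0.18263334969070671 1.0706217645171996
tcp->notch 109.78146576431551 167.2539449532325
red->notch 109.96409911400623 166.18332318871532
```

View pics/l1.png

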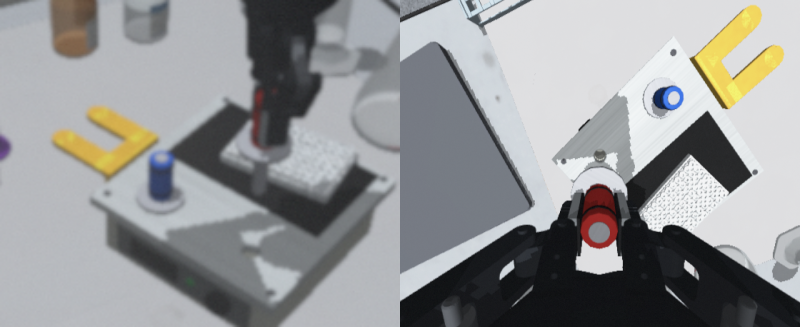

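The pin is held upright and out of its bore (wrist panel, red handle around (600,215)); blue is still seated. I'll carry it over to above the notch.

Request:
step_arm:
  motion:
    - [0.5, 0.75, 0, 0, 0]
    - [1.4, 2.1, 0, 0, 0]
    - [2.5, 3.8, 0, 0, 0]
    - [3.7, 5.6, 0, 0, 0]
    - [4.9, 7.4, 0, 0, 0]
    - [6.1, 9.3, 0, 0, 0]
    - [7.3, 11.1, 0, 0, 0]
    - [8.5, 12.9, 0, 0, 0]
    - [9.5, 14.5, 0, 0, 0]
    - [10.3, 15.7, 0, 0, 0]
    - [10.8, 16.4, 0, 0, 0]
    - [11, 16.7, 0, 0, 0]

```text
clock: 7.15
eef_pos: [498.3, 203.4, 207.0]
tool_rot: [-3.142, -0.001, 2.828]
wrist_force: [0.5, 0.2, -1.3]
width: 20.9
grasp_force: 29.4
```

Request:
step_arm:
  motion:
    - [0, 0, 0.3, 0, 0]
    - [0, 0, 1, 0, 0]
    - [0, 0, 1.8, 0, 0]
    - [0, 0, 2.6, 0, 0]
    - [0, 0, 3.4, 0, 0]
    - [0, 0, 4, 0, 0]
    - [0, 0, 4, 0, 0]
    - [0, 0, 4, 0, 0]

```text
clock: 7.82
eef_pos: [498.8, 201.8, 166.7]
tool_rot: [-3.141, -0.001, 2.826]
wrist_force: [0.2, 0.5, -0.5]
width: 21.3
grasp_force: 29.4
```

```bash
python3 fit2.py|tail -3; python3 - <<'E'
from h import *
s=read_state();print(s['clock'],s['eef_pos'],s['tool_rot'],s['width'],s['wrist_force'])
a=capture('scene');b=capture('wrist')
z=np.hstack([cv2.resize(a[110:274,200:400],(400,328),interpolation=cv2.INTER_CUBIC),b[0:328,100:500]])
cv2.imwrite('pics/n1.png',z[:,:,::-1])
E
```

```text
tcp->red -110.06391687629983 -165.6430006152307
tcp->notch -0.0498641955387328 0.5072573224405987
red->notch 110.0140526807611 166.1502579376713
7.8167 [498.834995   201.84849966 166.69556675] [-3.14103976e+00 -1.03746916e-03  2.82648766e+00] 21.345757349841595 [ 0.24787587  0.46032493 -0.51202064]
```

View pics/n1.png

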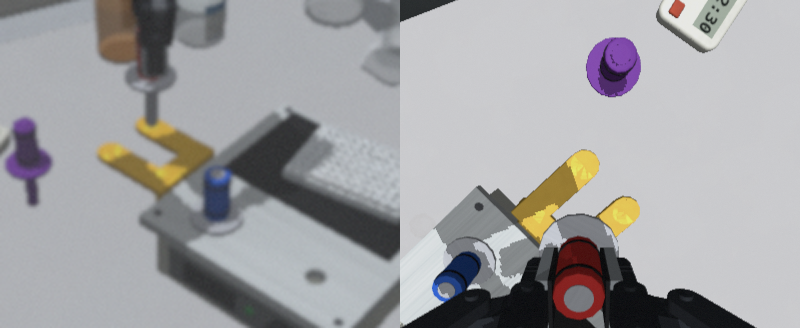

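Pin hangs above the notch: scene crop shows its tip at (152,124), about 30 mm above the fork. I'll lower it in stages and watch the force.

Request:
step_arm:
  motion:
    - [0, 0, 0.3, 0, 0]
    - [0, 0, 0.8, 0, 0]
    - [0, 0, 1.3, 0, 0]
    - [0, 0, 1.8, 0, 0]
    - [0, 0, 2.3, 0, 0]
    - [0, 0, 2.7, 0, 0]
    - [0, 0, 3, 0, 0]
    - [0, 0, 3.2, 0, 0]
    - [0, 0, 3.4, 0, 0]
    - [0, 0, 3.5, 0, 0]
    - [0, 0, 3.5, 0, 0]

```text
clock: 8.83
eef_pos: [499.1, 202.1, 132.2]
tool_rot: [-3.141, -0.0, 2.827]
wrist_force: [-0.1, -0.8, -1.6]
width: 21.4
grasp_force: 29.4
```

```bash
python3 - <<'E'
from h import *
s=read_state();print(s['eef_pos'],s['wrist_force'])
a=capture('scene');e=s['eef_pos'];print(proj('scene',[[499,202,25+e[2]-87.5],[499,202,75]]))
cv2.imwrite('pics/n2.png',cv2.resize(a[130:230,220:350],(780,600),interpolation=cv2.INTER_CUBIC)[:,:,::-1])
E
```

```text
[499.06769003 202.05131073 132.16870996] [-0.10094905 -0.77543359 -1.56710685]
[[277.17483128 187.02607395]
 [277.1271102  184.73408655]]
```

View pics/n2.png

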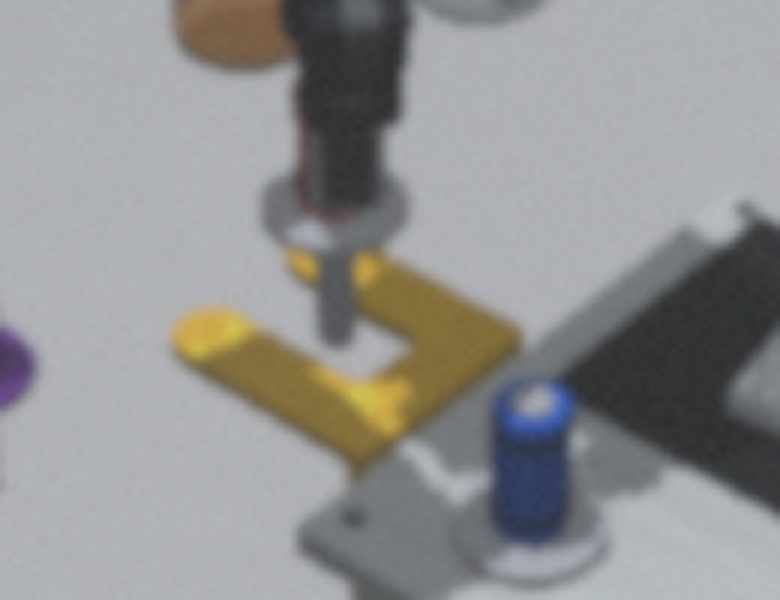

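The tip at (335,340) in the crop is at fork level and sits mid-notch between the prongs. I'll lower the rest, about 44.5 mm.

Request:
step_arm:
  motion:
    - [0, 0, 0.3, 0, 0]
    - [0, 0, 0.8, 0, 0]
    - [0, 0, 1.4, 0, 0]
    - [0, 0, 2, 0, 0]
    - [0, 0, 2.6, 0, 0]
    - [0, 0, 3.1, 0, 0]
    - [0, 0, 3.5, 0, 0]
    - [0, 0, 3.8, 0, 0]
    - [0, 0, 4.05, 0, 0]
    - [0, 0, 4.2, 0, 0]
    - [0, 0, 4.3, 0, 0]
    - [0, 0, 4.3, 0, 0]

```text
clock: 9.88
eef_pos: [499.1, 202.1, 89.3]
tool_rot: [3.142, 0.0, 2.827]
wrist_force: [-0.0, 0.0, -0.6]
width: 21.3
grasp_force: 29.4
```

Request:
step_arm:
  motion:
    - [0, 0, 0.05, 0, 0]
    - [0, 0, 0.1, 0, 0]
    - [0, 0, 0.13, 0, 0]
    - [0, 0, 0.15, 0, 0]
    - [0, 0, 0.15, 0, 0]
    - [0, 0, 0.15, 0, 0]

```text
clock: 10.38
eef_pos: [499.1, 202.1, 87.8]
tool_rot: [3.142, 0.0, 2.827]
wrist_force: [-0.7, 0.4, -0.5]
width: 21.1
grasp_force: 29.4
```

Lower gently until contact.

Request:
step_arm:
  motion:
    - [0, 0, 0.03, 0, 0]
    - [0, 0, 0.06, 0, 0]
    - [0, 0, 0.06, 0, 0]
    - [0, 0, 0.06, 0, 0]

```text
clock: 10.72
eef_pos: [499.2, 202.1, 87.5]
tool_rot: [-3.142, 0.0, 2.827]
wrist_force: [-1.3, 0.6, 2.8]
width: 21.1
grasp_force: 29.7
```

Contact. Release gently, then retreat straight up.

Request:
step_arm:
  motion:
    - [0, 0, 0, 0, 0.27]
    - [0, 0, 0, 0, 0.3]
    - [0, 0, 0, 0, 0.35]
    - [0, 0, 0, 0, 0.4]
    - [0, 0, 0, 0, 0.5]
    - [0, 0, 0, 0, 0.6]
    - [0, 0, 0, 0, 0.6]
    - [0, 0, 0, 0, 0.6]
    - [0, 0, 0, 0, 0.6]
  newtons: 20

```text
clock: 11.47
eef_pos: [499.1, 202.1, 87.2]
tool_rot: [3.142, 0.0, 2.827]
wrist_force: [0.3, -0.6, -0.8]
width: 51.2
grasp_force: 0.0
```

Request:
step_arm:
  motion:
    - [0, 0, -0.4, 0, 0.6]
    - [0, 0, -1.2, 0, 0.6]
    - [0, 0, -2.4, 0, 0.6]
    - [0, 0, -3.8, 0, 0.6]
    - [0, 0, -5.3, 0, 0.6]
    - [0, 0, -7, 0, 0.6]
    - [0, 0, -9, 0, 0.6]
    - [0, 0, -11, 0, 0.6]
    - [0, 0, -12.5, 0, 0.6]
    - [0, 0, -13.5, 0, 0.6]
    - [0, 0, -14, 0, 0.6]
    - [0, 0, -14, 0, 0.6]

```text
clock: 12.47
eef_pos: [499.8, 202.2, 228.9]
tool_rot: [3.14, 0.002, 2.827]
wrist_force: [-0.8, -0.1, -0.4]
width: 51.4
grasp_force: 0.0
```

```bash
python3 - <<'E'
from h import *
s=read_state();print(s['clock'],s['eef_pos'],s['wrist_force'],s['width'])
a=capture('scene');b=capture('wrist')
z=np.hstack([cv2.resize(a[110:260,220:350],(400,461),interpolation=cv2.INTER_CUBIC),cv2.resize(b[0:400,100:447],(400,461))])
cv2.imwrite('pics/f1.png',z[:,:,::-1])
E
```

```text
12.4667 [499.82341812 202.19771732 228.89278425] [-0.76036247 -0.12906226 -0.40841447] 51.4307715538368
```

View pics/f1.png

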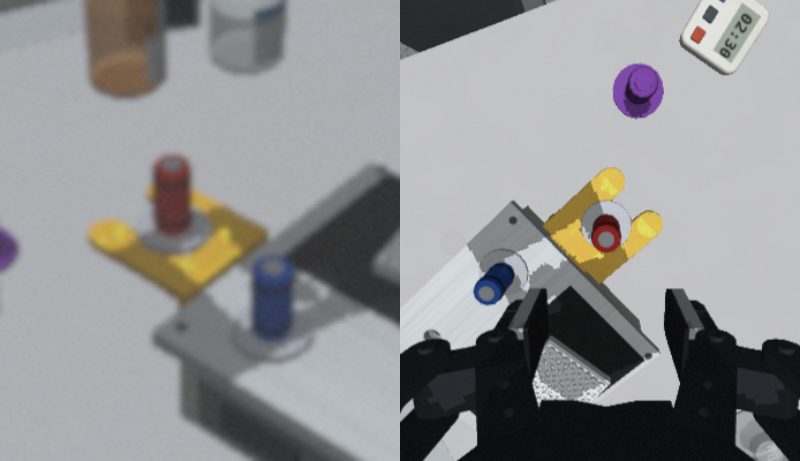

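The red pin hangs upright with its collar on both prongs, mid-notch (scene panel (172,195), wrist panel (606,230)). Blue is seated at (272,300), and the gripper is clear of everything.

```bash
python3 -c "from rig import *;print(close_job())"
```

```text
the job is handed in; nothing more can be done
None
```

The red pin is parked upright in the middle of the fork's notch with its collar on both prongs, the blue pin is still seated in its bore, and I let go and handed the job in at about 12.6 s.

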